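# Lever up the drip box grate

## Task

Open the heavy grate of the counter drip box with its lever, using only your fingertips and grasping nothing: first push the lock slide's upright tab toward the lever until the slide stops, so that its block is out from under the lever. Then press the lever's long end down onto its rubber stop, so that the short end lifts the grate, and keep it pressed there: the program finishes while still holding the lever down. Do not touch the grate itself, do not lift the lever off its stand, and leave the steel cup, upturned mug and sachet tin standing nearby alone.

Things in the scene. Friction and masses are not known exactly. Their poses are not given: they have to be found in the camera images.
- drip_box: Counter unit fixed to the worktop: grey painted bed plate 372 x 180 mm, 8 mm thick, with a steel box 104 x 160 mm (top at 48 mm) at one end. Origin on the worktop (underside of the plate) directly below the lever's fulcrum; its x axis runs along the lever from the long end toward the grate, y to the left of that, z up. Bed plate spans x -191 to +181 mm, y -90 to +90 mm. The lever stand's two cheeks (x -30 to +30 mm, out to y +-26 mm, with pins) are 70 mm high.
- fulcrum (a point): Top of the fixed 12 mm steel rod across the lever stand on which the lever rests, 52 mm above the worktop.
- stop_top (a point): Top of the round rubber stop (24 mm diameter) on the bed plate under the lever's long end, 21 mm above the worktop.
- lock_slide (a joint): Travel of the lock slide in m: 0 = locked (a 24 x 26 mm steel block, top 66 mm above the worktop, stands under the lever's long arm 70 mm from the fulcrum and stops it from going down; pressing hard while locked pries the lever up off its fulcrum); 0.042 = pushed fully across to its end stop, lever free (free from about 0.027). It moves along the drip_box's -y direction, needs about 2 N, stays where it is left, and starts between 0 and 0.008.
- tab_face (a point): Centre of the outer (push) face of the lock slide's upright tab, 8 mm thick, 30 mm wide along the drip_box's x, from 14 to 66 mm above the worktop; this point is 47 mm above the worktop, at drip_box x -70 mm, y +96 mm when locked. The face looks to drip_box +y; pushing it toward -y (toward the lever) unlocks. Moves with the slide. The space on its outer side is free.
- lever: Loose flat steel lever, 24 mm wide, 10 mm thick, 0.3 kg, resting across the fulcrum rod between two cheeks (1.5 mm play each side). Origin at its saddle on the fulcrum; at rest its axes are parallel to the drip_box's: x toward the short end, z up. The long arm reaches 178 mm from the fulcrum and slopes up by 0.28 rad at rest; the short toe reaches 62 mm and lies under the grate's lip.
- lever_pad (a point): Centre of the top face of the 46 x 40 mm paddle at the lever's long end, 155 mm from the fulcrum along the lever; at rest about 104 mm above the worktop and 146 mm from the fulcrum horizontally, on the stop about 31 mm above the worktop and about 154 mm from the fulcrum horizontally. Pressing it down takes about 2 to 5 N against the grate's weight, then the rubber stop halts it.
- lever_saddle (a point): Middle of the lever's underside where it sits on the fulcrum rod; coincides with point fulcrum while the lever is seated.
- grate (a joint): Opening angle of the grate in rad: 0 = shut, about 0.22 with the lever down on its stop; falls shut by its own weight (about 2.5 kg, varies).
- grate_lip (a point): Top of the front edge of the grate, a dark slotted steel flap 132 x 164 mm, 8 mm thick, hinged at the back (+x) of the box; the lip hangs over the front of the box toward the lever. This point is 56 mm above the worktop when shut.
- dosing_cup: Bystander: loose open steel cup, 58 mm wide, 52 mm high; origin at its underside. Leave alone.
- sachet_tin: Bystander: loose open steel tin filled with upright striped sachets, 69 x 90 mm, 24 mm high; origin at its underside. Leave alone.
- mug_3: Bystander: loose small cream mug with a band, standing upside down, 60 x 87 mm, 56 mm high; origin at its underside. Leave alone.

How it is judged:
By the outcome, as a careful person would: the job done as asked, in the order asked, and still so for the second after the job is handed in, while the arm keeps its last pose, push and grip.
It also fails if it takes over 42 s, if anything falls off the work surface, if the arm or the gripper's body presses on something with over 40 N, if the wrist force passes 120 N, or if a joint passes its speed limit or range.

## Robot

A 6-joint arm with a two-finger parallel gripper is mounted at the origin on a cart in front of the work surface, level with it; the furniture and walls round the work are solid. World frame = base frame: x ahead of the robot, y to its left, z up, the work surface at z = 0. Lengths are in mm, angles in rad, forces in N, time in s.
With the tool pointing down it reaches from about 350 to 775 mm from the base axis. Payload 7.3 kg.
Tool frame: the origin (TCP) lies at the very end of the fingers, on their centre line; the grasp point (between the pads) lies 19 mm behind it; z points along the fingers, y is the line along which they close (so a half turn about z gives the same grasp; the last joint's range is limited). The gripper opens to 92 mm and grips with 3 to 60 N. Pads are 19 mm wide; open, the fingers measure 130 mm over their backs; the gripper's body (75 mm by 190 mm) begins 47 mm behind the grasp point.
Start: joints at [-1.418, 0.342, 1.524, -0, 1.275, -0.146], TCP at [154.569, -501.753, 193.741] pointing down, gripper open.
Joint ranges: [-2.53, 2.53], [-0.77, 2.02], [0.04, 2.7], [-1, 4.14], [0.28, 2.66], [-3.11, 3.11]. Speed limits (rad/s): [2.57, 2.57, 3.14, 3.14, 3.14, 3.14].

## Interface

Orientations are given as [roll, pitch, yaw] about the fixed x, y, z axes, in that order (R = Rz(yaw) Ry(pitch) Rx(roll)).
In Python, from plant import get_obs, capture, close_job gives the robot as it stands. The module is installed in compiled form; this text tells all that it offers.
- The arm moves only by the shell command python3 -m handwheel 'ROWS'. ROWS is JSON, a list of rows, each a list of 3 entries, a list of its own where there are three numbers: the turn, a rotation vector about the tool's x, y, z in degrees, then the shift along the tool's x, y, z in m, then the opening, from 0 (shut) to 1 (fully open). A call has 1 to 12 rows; each row is the pose to reach, as a shift and turn from the pose commanded when the call began, along the tool's axes at that moment; what a row does not reach only later rows make up. A row lasts 1/10 s, in which the tool goes at most 50 mm and 8.59 degrees, less where a joint would pass 70% of its speed; a pose out of reach is approached as far as the arm can. A call with a gripper value outside its range is refused whole. The fingers move at their own pace and stop on an object; the grip force is fixed at half the most. Time passes only in rows, so rows that repeat a pose let the fingers close. It gives the time, the measured TCP pose, the force, the opening and the grip force at its end, in the units of the state.
- get_obs(): the state, without advancing time (a new reading comes with each control period).
- capture(name): name is "side" or "top"; returns a dict with "image" (384x512x3 uint8, red, green, blue), "depth" (384x512 float32, mm along the optical axis (not along the pixel's ray), 0 where there is no reading), "fx", "fy", "cx", "cy" (pixels), "camera_from_world" (4x4, takes a point from world to camera coordinates). Camera axes: x right, y down, z forward; pixel columns grow to the right and rows downward; lengths in mm; the calibration is good to about 2 mm. A picture is of the moment at which its call begins.
- close_job(): hands the job in; it is judged then, once.
The state is a dict: "time": time; "joint_positions": joint angles; "dq": joint speeds; "tau": joint torques, N m; "tool_pos": TCP position; "tcp_rot": TCP orientation; "contact_force": force on the tool from outside, world axes, zero at the start; "moment": the same for the moment, N m; "grip_width": finger opening in mm; "finger_force": force on a finger pad.
Only numpy, scipy, OpenCV 4.12 (cv2) and the standard library are available. Lean on these libraries where they do the work, as an engineer would, in place of code of your own. Each camera call takes 0.05 s, during which the arm holds its last target. There are 200 camera calls.

## Working session

There is one attempt and no reset: what is moved stays moved. The work goes in short steps, Python scripts to look and compute and a shell command to move; the robot and the scene stay as the last step left them, time stands still between calls to the robot, and variables do not carry over. Pictures are saved under pics/ and viewed, at most 10 in all, crops included, and the job is handed in when it is done.

```bash
mkdir -p pics; python3 - <<'E'
from plant import *
import cv2,numpy as np
o=get_obs();print({k:np.round(v,3).tolist() for k,v in o.items()})
for n in("top","side"):
    c=capture(n);cv2.imwrite(f"pics/{n}0.png",c["image"][:,:,::-1]);np.savez(f"{n}0.npz",**c)
    print(n,c["fx"],c["cx"],c["cy"],np.round(c["camera_from_world"],3).tolist())
E
```

```text
{'time': 0.0, 'joint_positions': [-1.418, 0.343, 1.525, 0.0, 1.275, -0.146], 'dq': [0.002, 0.0, 0.0, -0.001, 0.001, -0.0], 'tau': [0.001, -43.124, -24.422, 0.072, 0.056, -0.0], 'tool_pos': [154.507, -501.297, 193.051], 'tcp_rot': [-3.14, -0.0, 0.299], 'contact_force': [0.277, 0.146, -0.117], 'moment': [0.013, -0.068, 0.006], 'finger_force': 0.0, 'grip_width': 91.576}
top 367.107136096457 256.9609242473464 192.09241651368777 [[-0.011, -1.0, -0.003, 4.725], [-0.991, 0.012, -0.135, 557.772], [0.135, 0.001, -0.991, 1109.611], [0.0, 0.0, 0.0, 1.0]]
side 482.58885027228365 265.64247594408977 198.61339171799173 [[-0.213, 0.977, -0.0, 106.337], [0.707, 0.154, -0.69, -319.487], [-0.674, -0.147, -0.724, 1892.436], [0.0, 0.0, 0.0, 1.0]]
```

View pics/top0.png

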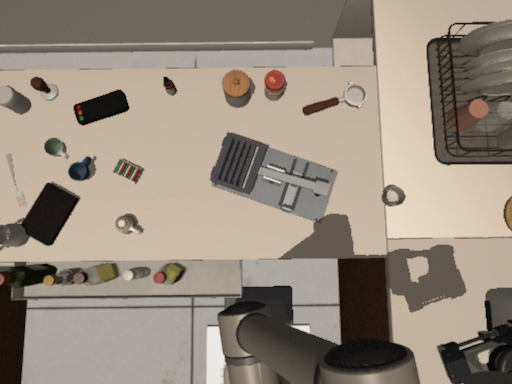

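View pics/side0.png

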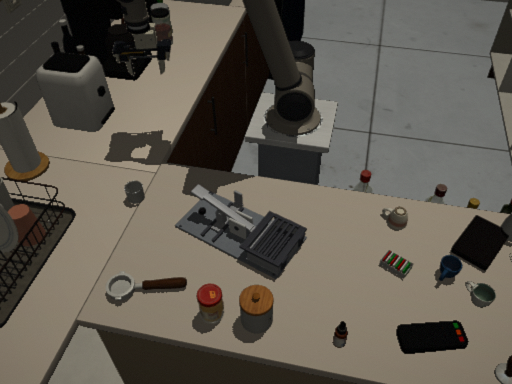

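The top view shows the drip box around (272,176) with the grate at (240,162) and the lever's paddle near (325,187). The tab is on the robot side, around (290,195). I'll zoom in on both views.

```bash
cat > h.py <<'E'
import numpy as np,cv2
def load(n): return dict(np.load(n))
def ray(c,u,v,z):
    M=c["camera_from_world"];R,t=M[:3,:3],M[:3,3]
    o=-R.T@t; d=R.T@np.array([(u-c["cx"])/c["fx"],(v-c["cy"])/c["fy"],1]); return o+d*(z-o[2])/d[2]
def proj(c,p):
    q=c["camera_from_world"]@np.append(p,1);return [float(c["fx"]*q[0]/q[2]+c["cx"]),float(c["fy"]*q[1]/q[2]+c["cy"])]
def cloud(c):
    v,u=np.mgrid[:384,:512];d=c["depth"];M=c["camera_from_world"]
    P=np.stack([(u-c["cx"])/c["fx"]*d,(v-c["cy"])/c["fy"]*d,d],-1)
    return (P-M[:3,3])@M[:3,:3]
E
python3 - <<'E'
from h import *
t=load("top0.npz");s=load("side0.npz")
a=cv2.resize(t["image"][120:232,200:350],(800,597),interpolation=cv2.INTER_CUBIC)
b=cv2.resize(s["image"][170:282,165:315],(800,597),interpolation=cv2.INTER_CUBIC)
cv2.imwrite("pics/topc.png",a[:,:,::-1]);cv2.imwrite("pics/sidec.png",b[:,:,::-1])
P=cloud(t);z=P[...,2]
m=((z>4)&(z<130)&(t["depth"]>0)).astype(np.uint8);w=np.zeros_like(m);w[125:228,203:345]=1;m*=w
n,l,st,ce=cv2.connectedComponentsWithStats(m);k=1+st[1:,4].argmax();print(st[k],ce[k])
m=l==k
# plate points only, fit rectangle in world xy
r=cv2.minAreaRect(P[m][:,:2].astype(np.float32));print(r,cv2.boxPoints(r))
q=m&(z<14);r=cv2.minAreaRect(P[q][:,:2].astype(np.float32));print(r,np.median(z[q]))
g=z>85;print("high",P[g&m].mean(0),(g&m).sum())
E
```

```text
[ 209  132  129   92 6482] [272.10829991 177.45047825]
((614.1914672851562, -50.61622619628906), (394.6291198730469, 194.3378143310547), 69.46023559570312) [[ 453.97043 -201.29486]
 [ 635.954   -269.4797 ]
 [ 774.4125   100.06241]
 [ 592.42896  168.24725]]
((614.1914672851562, -50.61622619628906), (394.6291198730469, 194.3378143310547), 69.46023559570312) 8.827072951640492
high [ 564.02865889 -173.7261434    99.48663715] 335
```

View pics/topc.png

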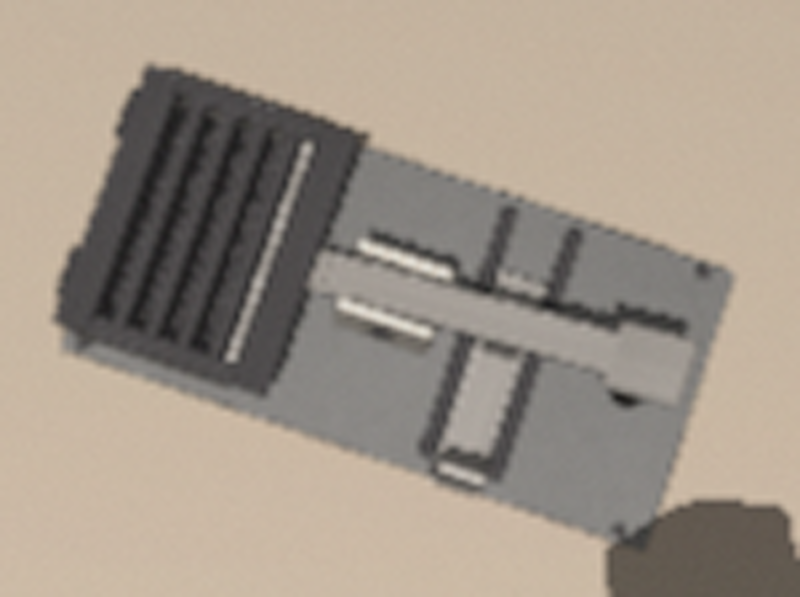

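View pics/sidec.png

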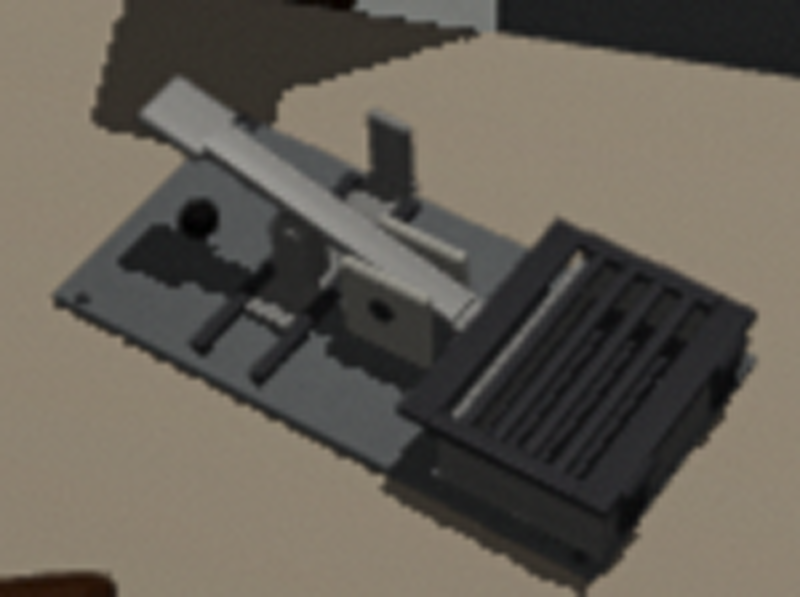

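In the top crop the plate corners are at (733,272), (648,545) and (65,345). The cheek tops centre on (395,290), the tab top is at (462,472) and the paddle at (650,362). In the side crop the paddle is at (182,112), the tab top at (392,122) and the stop top at (198,212). Next I'll fit the box pose and cross-check it in the side view.

```bash
cat > fit.py <<'E'
from h import *
t=load("top0.npz");s=load("side0.npz")
T=lambda x,y,z:ray(t,200+x/5.333-.4,120+y/5.333-.4,z)
S=lambda x,y,z:ray(s,165+x/5.333-.4,170+y/5.333-.4,z)
D=[((-191,-90),T(733,272,8)),((-191,90),T(648,545,8)),((181,90),T(65,345,8)),((0,0),T(395,290,70)),((-146,0),T(650,362,104)),
((-191,-90),S(57,297,8)),((-146,0),S(182,112,104)),((-154,0),S(198,212,21)),((0,0),S(400,270,70))]
A=np.array([d[0] for d in D],float);B=np.array([d[1][:2] for d in D])
ac,bc=A.mean(0),B.mean(0);X,Y=A-ac,B-bc
th=np.arctan2((X[:,0]*Y[:,1]-X[:,1]*Y[:,0]).sum(),(X*Y).sum());R=np.array([[np.cos(th),-np.sin(th)],[np.sin(th),np.cos(th)]])
o=bc-R@ac
print("yaw",th,"origin",o);print(np.round(Y-X@R.T,1).tolist())
inv=lambda p:np.round(R.T@(p[:2]-o),1)
print("tab top in box frame: top",inv(T(462,472,66)),"side",inv(S(392,122,66)))
W=lambda x,y:np.round(o+R@np.array([x,y]),1)
E
python3 - <<'E'
from fit import *
P=cloud(t);z=P[...,2];L=(P[...,:2]-o)@R
for nm,m in [("paddle",(abs(L[...,1])<35)&(L[...,0]<-120)&(z>85)),("tab",(abs(L[...,0]+70)<25)&(L[...,1]>70)&(L[...,1]<105)&(z>45)),("cheeks",(abs(L[...,0])<40)&(abs(L[...,1])<40)&(abs(z-70)<5)),("grate",(L[...,0]>30)&(abs(L[...,1])<110)&(z>40)),("plate",(abs(L[...,0])<230)&(abs(L[...,1])<120)&(z>5)&(z<12))]:
    m&=t["depth"]>0
    print(nm,m.sum(),np.percentile(L[m],[2,50,98],axis=0).round(1).tolist(),np.median(z[m]))
for p in [(-70,96),(-70,140),(-150,0),(-154,0),(0,0)]:print(p,W(*p))
E
```

```text
yaw 1.2233262149402064 origin [612.79252812 -53.10438055]
[[-3.4, 2.1], [1.3, -1.9], [-0.9, -4.3], [-4.1, -0.3], [-2.8, -1.7], [0.4, 5.2], [-1.8, -4.5], [2.0, 4.6], [9.3, 0.8]]
tab top in box frame: top [-71.6  89.8] side [-67.4  87.2]
paddle 221 [[-168.4, -14.1], [-145.8, 5.2], [-121.6, 23.3]] 103.78131840100377
tab 30 [[-83.8, 88.0], [-69.6, 92.4], [-56.1, 95.8]] 64.43909047054382
cheeks 180 [[-38.3, -17.2], [-13.1, 4.8], [26.4, 26.3]] 69.23535918922919
grate 2321 [[49.1, -74.1], [143.4, 16.7], [869.8, 83.1]] 57.281807505299135
plate 2923 [[-187.6, -83.9], [-35.9, 21.3], [163.3, 93.0]] 8.524987585584888
(-70, 96) [498.7 -86.2]
(-70, 140) [457.3 -71.2]
(-150, 0) [ 561.7 -194.1]
(-154, 0) [ 560.4 -197.9]
(0, 0) [612.8 -53.1]
```

The residuals and the depth points agree to within about 5 mm. The heights read plate 8.5, cheeks 69, tab 64 and paddle 104, all as expected. Correcting the lateral offset gives an origin near (608.6, -51.6) and yaw 1.223, with the tab's outer face at (499, -86). Next I'll close the fingers and move to a point outside the tab, turning +37° so that tool x is the push direction.

```bash
python3 -m handwheel '[[[0,0,10],[0.04,-0.03,0],0],[[0,0,37],[0.419,-0.319,0],0],[[0,0,37],[0.419,-0.319,0],0],[[0,0,37],[0.419,-0.319,0],0],[[0,0,37],[0.419,-0.319,0],0],[[0,0,37],[0.419,-0.319,0],0],[[0,0,37],[0.419,-0.319,0],0],[[0,0,37],[0.419,-0.319,0],0],[[0,0,37],[0.419,-0.319,0],0],[[0,0,37],[0.419,-0.319,0],0],[[0,0,37],[0.419,-0.319,0],0],[[0,0,37],[0.419,-0.319,0],0]]'
```

```text
time: 1.3
tool_pos: [462.8, -69.8, 193.3]
tcp_rot: [-3.14, 0.0, -0.342]
contact_force: [-0.4, -1.2, -0.5]
grip_width: 1.8
finger_force: 0.0
```

```bash
python3 -m handwheel '[[[0,0,0],[0,0,0.04],0],[[0,0,0],[0,0,0.08],0],[[0,0,0],[0,0,0.12],0],[[0,0,0],[0,0,0.14],0],[[0,0,0],[0,0,0.148],0],[[0,0,0],[0,0,0.148],0],[[0,0,0],[0,0,0.148],0]]'
python3 - <<'E'
from fit import *
from plant import *
p=np.array(get_obs()["tool_pos"]);print(p,inv(p))
for n in("top","side"):
    c=capture(n);np.savez(f"{n}1.npz",**c)
a=load("top1.npz")["image"][120:232,200:350];b=load("side1.npz")["image"][150:262,165:315]
im=np.vstack([cv2.resize(x,(400,299),interpolation=cv2.INTER_CUBIC) for x in(a,b)])
cv2.imwrite("pics/m1.png",im[:,:,::-1])
E
```

```text
time: 2.0
tool_pos: [461.8, -74.1, 46.7]
tcp_rot: [3.142, -0.002, -0.347]
contact_force: [0.6, 1.2, 0.9]
grip_width: 0.3
finger_force: 0.0
yaw 1.2233262149402064 origin [612.79252812 -53.10438055]
[[-3.4, 2.1], [1.3, -1.9], [-0.9, -4.3], [-4.1, -0.3], [-2.8, -1.7], [0.4, 5.2], [-1.8, -4.5], [2.0, 4.6], [9.3, 0.8]]
tab top in box frame: top [-71.6  89.8] side [-67.4  87.2]
[461.78697135 -74.09010067  46.65518702] [-71.2 134.8]
```

View pics/m1.png

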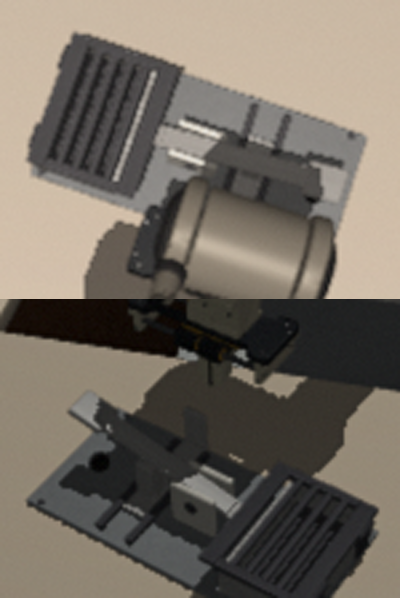

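The closed fingertips stand outside the tab and in line with it; in the side view the tab is at (195,425) and the fingertip at (212,380). Now I'll push.

```bash
python3 -m handwheel '[[[0,0,0],[0.01,0,0],0],[[0,0,0],[0.018,0,0],0],[[0,0,0],[0.024,0,0],0],[[0,0,0],[0.03,0,0],0],[[0,0,0],[0.035,0,0],0],[[0,0,0],[0.04,0,0],0],[[0,0,0],[0.045,0,0],0],[[0,0,0],[0.05,0,0],0],[[0,0,0],[0.054,0,0],0],[[0,0,0],[0.057,0,0],0],[[0,0,0],[0.06,0,0],0],[[0,0,0],[0.06,0,0],0]]'
python3 - <<'E'
from fit import *
from plant import *
c=capture("side");np.savez("side2.npz",**c);b=c["image"][150:262,165:315]
cv2.imwrite("pics/m2.png",cv2.resize(b,(600,448),interpolation=cv2.INTER_CUBIC)[:,:,::-1])
p=get_obs();print(inv(np.array(p["tool_pos"])),p["contact_force"])
E
```

```text
time: 3.3
tool_pos: [517.8, -94.1, 45.7]
tcp_rot: [3.142, -0.0, -0.347]
contact_force: [0.3, 0.2, 0.1]
grip_width: 0.4
finger_force: 0.0
yaw 1.2233262149402064 origin [612.79252812 -53.10438055]
[[-3.4, 2.1], [1.3, -1.9], [-0.9, -4.3], [-4.1, -0.3], [-2.8, -1.7], [0.4, 5.2], [-1.8, -4.5], [2.0, 4.6], [9.3, 0.8]]
tab top in box frame: top [-71.6  89.8] side [-67.4  87.2]
[-70.9  75.6] [ 0.60848755 -0.34029459  0.00741116]
```

View pics/m2.png

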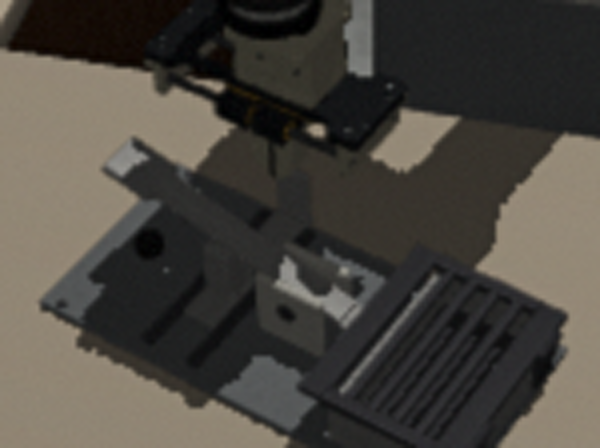

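The fingers overlap the tab, which is near (295,200) in the crop, but there's almost no force. I'll check where the tab is from the depth data before and after the push.

```bash
python3 - <<'E' | tail -n +4
from fit import *
O=np.array([608.6,-51.6])
for n in("side0","side1","side2"):
    c=load(n+".npz");P=cloud(c);L=(P[...,:2]-O)@R;z=P[...,2]
    m=(c["depth"]>0)&(abs(L[...,0]+70)<20)&(L[...,1]>25)&(L[...,1]<150)&(z>20)
    print(n)
    for a in range(20,120,8):
        q=m&(z>=a)&(z<a+8)
        if q.sum()>2:print(a,q.sum(),np.percentile(L[q],[5,50,95],axis=0).round(0).tolist())
E
```

```text
side0
20 13 [[-84.0, 75.0], [-63.0, 82.0], [-57.0, 86.0]]
28 13 [[-77.0, 79.0], [-67.0, 81.0], [-57.0, 87.0]]
36 14 [[-82.0, 78.0], [-69.0, 80.0], [-58.0, 82.0]]
44 15 [[-82.0, 78.0], [-70.0, 81.0], [-57.0, 84.0]]
52 13 [[-81.0, 79.0], [-68.0, 81.0], [-55.0, 83.0]]
60 20 [[-82.0, 79.0], [-69.0, 83.0], [-59.0, 87.0]]
side1
20 16 [[-82.0, 78.0], [-67.0, 81.0], [-58.0, 89.0]]
28 14 [[-82.0, 77.0], [-71.0, 81.0], [-57.0, 83.0]]
36 15 [[-83.0, 78.0], [-68.0, 80.0], [-56.0, 84.0]]
44 13 [[-84.0, 79.0], [-66.0, 81.0], [-57.0, 84.0]]
52 14 [[-80.0, 79.0], [-67.0, 82.0], [-57.0, 87.0]]
60 23 [[-82.0, 77.0], [-70.0, 82.0], [-59.0, 89.0]]
76 4 [[-76.0, 117.0], [-70.0, 119.0], [-66.0, 120.0]]
84 11 [[-81.0, 118.0], [-74.0, 118.0], [-62.0, 122.0]]
92 22 [[-88.0, 116.0], [-62.0, 120.0], [-53.0, 133.0]]
100 21 [[-82.0, 116.0], [-66.0, 119.0], [-53.0, 137.0]]
108 23 [[-86.0, 117.0], [-64.0, 119.0], [-53.0, 130.0]]
116 17 [[-81.0, 115.0], [-58.0, 118.0], [-51.0, 130.0]]
side2
20 19 [[-86.0, 62.0], [-71.0, 80.0], [-57.0, 86.0]]
28 14 [[-83.0, 79.0], [-70.0, 81.0], [-55.0, 84.0]]
36 13 [[-78.0, 78.0], [-69.0, 80.0], [-57.0, 83.0]]
44 17 [[-81.0, 78.0], [-68.0, 81.0], [-57.0, 84.0]]
52 9 [[-76.0, 78.0], [-65.0, 80.0], [-58.0, 87.0]]
60 12 [[-71.0, 79.0], [-63.0, 81.0], [-58.0, 89.0]]
76 4 [[-79.0, 58.0], [-76.0, 60.0], [-66.0, 62.0]]
84 12 [[-83.0, 56.0], [-70.0, 60.0], [-59.0, 62.0]]
92 24 [[-85.0, 55.0], [-64.0, 59.0], [-54.0, 74.0]]
100 22 [[-85.0, 57.0], [-63.0, 60.0], [-53.0, 72.0]]
108 19 [[-85.0, 57.0], [-71.0, 59.0], [-52.0, 67.0]]
116 11 [[-80.0, 57.0], [-57.0, 58.0], [-51.0, 67.0]]
```

```bash
python3 - <<'E' | tail -n +4
from fit import *
from plant import *
c=load("side2.npz")
for z in(45.7,60,76,90,110):
    u,v=proj(c,[517.8,-94.1,z]);print(z,round(u),round(v))
b=c["image"][150:230,200:300];b=np.clip(b.astype(float)*2,0,255).astype(np.uint8)
t2=capture("top");np.savez("top2.npz",**t2)
cv2.imwrite("pics/m3.png",cv2.resize(b,(750,600),interpolation=cv2.INTER_CUBIC)[:,:,::-1])
E
```

```text
45.7 235 199
60 235 196
76 235 192
90 235 189
110 234 184
```

View pics/m3.png

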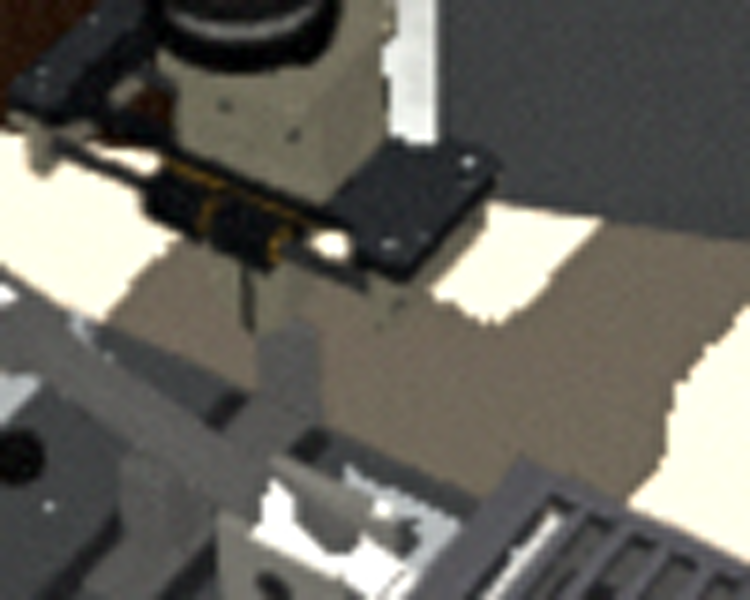

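The fingertips end near (250,330) in this crop, so they sit at about z≈72, above the tab top, even though the reported TCP z is 46. The real tip is therefore about 27 mm higher than reported. I'll measure this properly from the depth data.

```bash
python3 - <<'E' | tail -n +4
from fit import *
O=np.array([608.6,-51.6])
for n in("side1","side2"):
    c=load(n+".npz");P=cloud(c);L=(P[...,:2]-O)@R;z=P[...,2]
    y0=130 if n=="side1" else 71
    m=(c["depth"]>0)&(abs(L[...,0]+71)<110)&(abs(L[...,1]-y0)<45)&(z>66)&(z<230)
    print(n)
    for a in range(66,230,6):
        q=m&(z>=a)&(z<a+6)
        if q.sum()>1:print(a,q.sum(),np.percentile(L[q],[3,97],axis=0).round(0).tolist())
c=load("side2.npz");P=cloud(c)
for v in range(184,202):
  print(v,[(np.round((P[v,u,:2]-O)@R).astype(int).tolist(),int(P[v,u,2])) for u in(230,232,234,236,238,240)])
E
```

```text
side1
78 4 [[-76.0, 117.0], [-66.0, 120.0]]
84 9 [[-80.0, 118.0], [-65.0, 122.0]]
90 13 [[-88.0, 117.0], [-54.0, 130.0]]
96 18 [[-77.0, 115.0], [-53.0, 136.0]]
102 14 [[-84.0, 116.0], [-53.0, 133.0]]
108 14 [[-87.0, 117.0], [-52.0, 130.0]]
114 17 [[-84.0, 115.0], [-52.0, 132.0]]
120 10 [[-89.0, 116.0], [-52.0, 128.0]]
126 2 [[-53.0, 115.0], [-51.0, 118.0]]
138 3 [[-146.0, 109.0], [-42.0, 132.0]]
144 24 [[-152.0, 94.0], [17.0, 157.0]]
150 57 [[-153.0, 92.0], [17.0, 155.0]]
156 97 [[-151.0, 91.0], [17.0, 158.0]]
162 110 [[-151.0, 91.0], [13.0, 152.0]]
168 83 [[-154.0, 90.0], [22.0, 150.0]]
174 53 [[-162.0, 92.0], [24.0, 143.0]]
180 162 [[-161.0, 92.0], [24.0, 161.0]]
186 383 [[-163.0, 94.0], [23.0, 159.0]]
192 57 [[-138.0, 101.0], [20.0, 150.0]]
198 43 [[-78.0, 101.0], [-19.0, 148.0]]
204 50 [[-84.0, 101.0], [-20.0, 147.0]]
210 53 [[-84.0, 103.0], [-20.0, 149.0]]
216 34 [[-84.0, 103.0], [-20.0, 150.0]]
222 15 [[-48.0, 106.0], [-19.0, 147.0]]
228 10 [[-40.0, 105.0], [-20.0, 151.0]]
side2
66 3 [[-66.0, 80.0], [-64.0, 84.0]]
78 4 [[-79.0, 57.0], [-65.0, 62.0]]
84 10 [[-84.0, 56.0], [-60.0
[... 2165 characters left out ...]
, 81], 51), ([-65, 79], 59), ([-58, 79], 63)]
196 [([-122, 110], -3), ([-117, 114], -5), ([-81, 78], 46), ([-75, 81], 47), ([-66, 80], 53), ([-59, 80], 57)]
197 [([-119, 105], -2), ([-111, 106], 0), ([-85, 83], 35), ([-76, 82], 40), ([-68, 82], 45), ([-60, 81], 51)]
198 [([-113, 98], 1), ([-110, 104], -1), ([-83, 80], 35), ([-74, 79], 41), ([-69, 83], 40), ([-57, 77], 51)]
199 [([-113, 97], -2), ([-107, 100], 0), ([-86, 83], 25), ([-75, 80], 34), ([-66, 79], 40), ([-59, 79], 44)]
200 [([-108, 90], 2), ([-104, 97], -1), ([-87, 85], 18), ([-76, 81], 28), ([-68, 81], 33), ([-61, 81], 36)]
201 [([-104, 85], 3), ([-102, 93], -1), ([-85, 81], 18), ([-75, 79], 26), ([-69, 82], 27), ([-58, 78], 36)]
```

The depth data is consistent. The fingertips are at z≈80 and the gripper body at about 144, 64 mm above them as specified, so the whole tool sits about 34 mm higher than tool_pos reports. The fingers passed over the tab without touching it. I'll back out, go 35 mm lower and check before pushing.

```bash
python3 -m handwheel '[[[0,0,0],[-0.03,0,0],0],[[0,0,0],[-0.06,0,0],0],[[0,0,0],[-0.06,0,0],0],[[0,0,0],[-0.06,0,0.015],0],[[0,0,0],[-0.06,0,0.025],0],[[0,0,0],[-0.06,0,0.035],0],[[0,0,0],[-0.06,0,0.035],0],[[0,0,0],[-0.06,0,0.035],0]]'
cat > tip.py <<'E'
from fit import *
from plant import *
def tip(n):
    O=np.array([608.6,-51.6]);o_=get_obs();p=np.array(o_["tool_pos"]);b=(p[:2]-O)@R
    c=capture("side");np.savez(n+".npz",**c);P=cloud(c);L=(P[...,:2]-O)@R;z=P[...,2];ok=c["depth"]>0
    m=ok&(abs(L[...,0]-b[0])<20)&(abs(L[...,1]-b[1]+8)<9)&(z>15)&(z<140)
    print("box xy",b.round(1),"z",p[2].round(1),"force",np.round(o_["contact_force"],1),"tip z low",np.sort(z[m])[:6].round(0),"n",m.sum())
    m=ok&(abs(L[...,0]+70)<16)&(L[...,1]>25)&(L[...,1]<100)&(z>20)&(z<66);print("tab?",m.sum(),np.percentile(L[m],[10,50,90],axis=0).round(0).tolist())
    m=ok&(L[...,0]<-125)&(L[...,0]>-185)&(abs(L[...,1])<18)&(z>25)&(z<125);print("paddle",m.sum(),np.median(L[m],axis=0).round(0),np.median(z[m]).round(0))
E
python3 -c "
from tip import *
tip('side3')" | tail -3
```

```text
time: 4.2
tool_pos: [461.2, -73.6, 10.4]
tcp_rot: [3.141, 0.001, -0.347]
contact_force: [0.1, 0.0, 0.7]
grip_width: 0.3
finger_force: 0.0
box xy [-70.9 131.1] z 10.4 force [0.1 0.  0.7] tip z low [45. 46. 48. 50. 51. 51.] n 85
tab? 89 [[-82.0, 78.0], [-68.0, 81.0], [-56.0, 85.0]]
paddle 132 [-146.   -2.] 104.0
```

```bash
python3 -m handwheel '[[[0,0,0],[0.01,0,0],0],[[0,0,0],[0.02,0,0],0],[[0,0,0],[0.028,0,0],0],[[0,0,0],[0.033,0,0],0],[[0,0,0],[0.038,0,0],0],[[0,0,0],[0.043,0,0],0],[[0,0,0],[0.048,0,0],0],[[0,0,0],[0.052,0,0],0],[[0,0,0],[0.056,0,0],0],[[0,0,0],[0.06,0,0],0],[[0,0,0],[0.063,0,0],0]]'
python3 -c "
from tip import *
tip('side4')" | tail -3
```

```text
time: 5.35
tool_pos: [520.5, -95.1, 10.6]
tcp_rot: [3.141, 0.0, -0.347]
contact_force: [-2.3, 0.2, -0.9]
grip_width: 0.4
finger_force: 0.8
box xy [-70.9  68. ] z 10.6 force [-2.3  0.2 -0.9] tip z low [15. 18. 19. 22. 22. 25.] n 79
tab? 97 [[-81.0, 46.0], [-69.0, 49.0], [-56.0, 55.0]]
paddle 133 [-147.   -3.] 103.0
```

The tab is sliding: its inner face has gone from 81 to 49 at about 2 N. I'll continue to the end stop.

```bash
python3 -m handwheel '[[[0,0,0],[0.002,0,0],0],[[0,0,0],[0.004,0,0],0],[[0,0,0],[0.006,0,0],0],[[0,0,0],[0.008,0,0],0],[[0,0,0],[0.008,0,0],0]]'
python3 -c "
from tip import *
tip('side5')" | tail -3
```

```text
time: 5.9
tool_pos: [525.3, -96.8, 10.5]
tcp_rot: [3.141, 0.006, -0.347]
contact_force: [-8.5, 2.6, 7.0]
grip_width: 0.3
finger_force: 4.9
box xy [-70.8  62.9] z 10.5 force [-8.5  2.6  7. ] tip z low [16. 17. 20. 30. 30. 32.] n 73
tab? 92 [[-80.0, 41.0], [-67.0, 44.0], [-56.0, 52.0]]
paddle 127 [-147.   -2.] 104.0
```

The force rose to 9 N with the tab blocked at y≈63, where the end stop is expected, so the slide is fully across. Now I'll back off, rise and move over the paddle.

```bash
python3 -m handwheel '[[[0,0,0],[-0.015,0,0],0],[[0,0,0],[-0.025,0,0],0],[[0,0,0],[-0.025,0,-0.04],0],[[0,0,0],[-0.025,0,-0.08],0],[[0,0,0],[-0.025,0,-0.1],0],[[0,0,0],[-0.01,0.015,-0.1],0],[[0,0,0],[0.02,0.045,-0.1],0],[[0,0,0],[0.05,0.075,-0.1],0],[[0,0,0],[0.061,0.087,-0.1],0],[[0,0,0],[0.061,0.087,-0.1],0],[[0,0,0],[0.061,0.087,-0.1],0]]'
python3 - <<'E' | tail -3
from tip import *
tip('side6')
b=load("side6.npz")["image"][130:242,165:315];b=np.clip(b.astype(float)*1.7,0,255).astype(np.uint8)
cv2.imwrite("pics/m6.png",cv2.resize(b,(750,560),interpolation=cv2.INTER_CUBIC)[:,:,::-1])
E
```

```text
time: 7.05
tool_pos: [555.3, -200.0, 110.5]
tcp_rot: [-3.141, 0.001, -0.348]
contact_force: [-0.3, 0.3, 0.3]
grip_width: 0.9
finger_force: 0.0
box xy [-157.6   -0.4] z 110.5 force [-0.3  0.3  0.3] tip z low [15. 16. 16. 16. 17. 18.] n 81
tab? 81 [[-80.0, 41.0], [-68.0, 43.0], [-57.0, 46.0]]
paddle 132 [-147.   -2.] 104.0
```

View pics/m6.png

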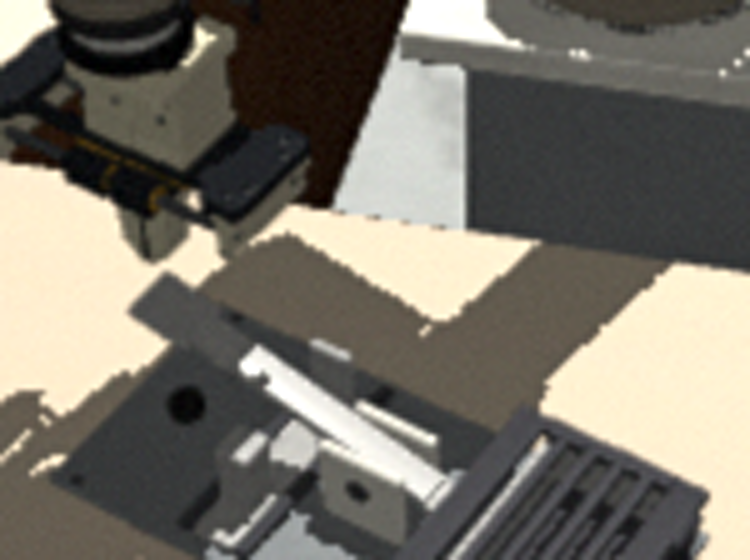

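The lever's long arm is clear of the block (240,460) and the fingertips (155,255) are above the paddle (165,300). I'll press in stages.

```bash
python3 -m handwheel '[[[0,0,0],[0,0,0.015],0],[[0,0,0],[0,0,0.03],0],[[0,0,0],[0,0,0.036],0],[[0,0,0],[0,0,0.042],0],[[0,0,0],[0,0,0.048],0],[[0,0,0],[0,0,0.054],0],[[0,0,0],[0,0,0.06],0],[[0,0,0],[0,0,0.066],0]]'
python3 -c "
from tip import *
tip('side7')" | tail -3
```

```text
time: 7.9
tool_pos: [556.1, -200.8, 44.7]
tcp_rot: [3.141, -0.001, -0.347]
contact_force: [-1.0, -2.3, 5.2]
grip_width: 0.5
finger_force: 2.4
box xy [-158.2   -1.4] z 44.7 force [-1.  -2.3  5.2] tip z low [16. 16. 17. 17. 17. 17.] n 147
tab? 90 [[-82.0, 41.0], [-69.0, 43.0], [-57.0, 47.0]]
paddle 179 [-146.  -11.] 83.0
```

Contact at about 5 N and the lever is going down. Continuing in small steps.

```bash
python3 -m handwheel '[[[0,0,0],[0,0,0.006],0],[[0,0,0],[0,0,0.012],0],[[0,0,0],[0,0,0.018],0],[[0,0,0],[0,0,0.024],0],[[0,0,0],[0,0,0.029],0],[[0,0,0],[0,0,0.034],0],[[0,0,0],[0,0,0.037],0],[[0,0,0],[0,0,0.037],0]]'
```

```text
time: 8.75
tool_pos: [555.5, -200.3, 7.2]
tcp_rot: [3.142, 0.0, -0.347]
contact_force: [-0.6, -2.7, 3.3]
grip_width: 0.4
finger_force: 1.9
```

```bash
python3 -m handwheel '[[[0,0,0],[0,0,0.003],0],[[0,0,0],[0,0,0.006],0],[[0,0,0],[0,0,0.008],0],[[0,0,0],[0,0,0.01],0],[[0,0,0],[0,0,0.01],0],[[0,0,0],[0,0,0.01],0]]'
```

```text
time: 9.35
tool_pos: [556.1, -199.7, -1.1]
tcp_rot: [-3.141, -0.001, -0.347]
contact_force: [-1.3, 1.1, 12.5]
grip_width: 0.3
finger_force: 6.0
```

The force rose to 12.5 N as the rubber stop took the load. I'll press 1 mm further for a firm hold, then check.

```bash
python3 -m handwheel '[[[0,0,0],[0,0,0.001],0],[[0,0,0],[0,0,0.0015],0],[[0,0,0],[0,0,0.0015],0],[[0,0,0],[0,0,0.0015],0]]'
python3 - <<'E' | tail -6
from tip import *
tip('side8')
c=load("side8.npz");b=c["image"][150:262,165:315];b=np.clip(b.astype(float)*1.7,0,255).astype(np.uint8)
cv2.imwrite("pics/m8.png",cv2.resize(b,(750,560),interpolation=cv2.INTER_CUBIC)[:,:,::-1])
O=np.array([608.6,-51.6])
for n in("side0","side8"):
    c=load(n+".npz");P=cloud(c);L=(P[...,:2]-O)@R;z=P[...,2]
    m=(L[...,0]>60)&(L[...,0]<185)&(abs(L[...,1])<70)&(z>50)
    k=np.polyfit(L[m][:,0],z[m],1);print(n,"grate slope",k[0].round(3))
E
```

```text
time: 9.75
tool_pos: [556.2, -199.7, -1.4]
tcp_rot: [-3.141, -0.002, -0.347]
contact_force: [-4.1, 3.3, 22.1]
grip_width: 0.1
finger_force: 10.3
tab top in box frame: top [-71.6  89.8] side [-67.4  87.2]
box xy [-157.1   -1.2] z -1.4 force [-4.1  3.3 22.1] tip z low [25. 25. 27. 28. 28. 29.] n 99
tab? 87 [[-81.0, 41.0], [-69.0, 43.0], [-57.0, 47.0]]
paddle 151 [-143.  -12.] 42.0
side0 grate slope 0.001
side8 grate slope -0.217
```

View pics/m8.png

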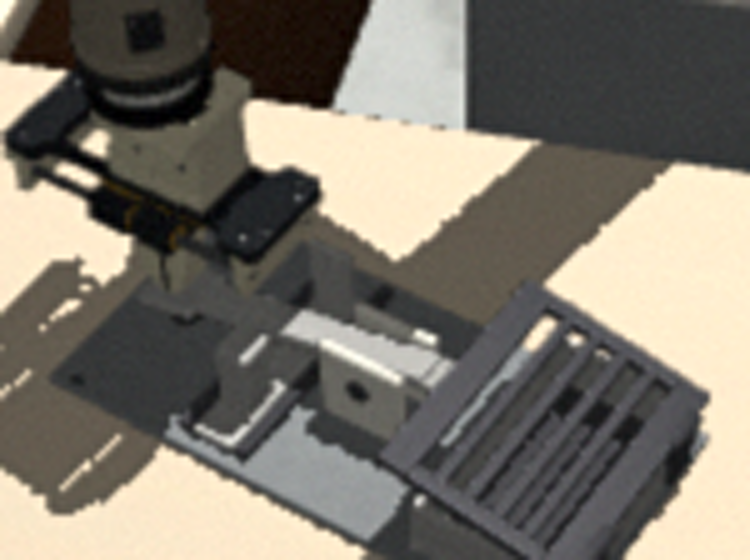

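The lever is down on its stop. The grate slope is 0.217 rad against the expected 0.22, the lever is seated between the cheeks, and the slide is still across. I'll hold for 0.5 s to confirm it's steady, then hand in.

```bash
python3 -m handwheel '[[[0,0,0],[0,0,0],0],[[0,0,0],[0,0,0],0],[[0,0,0],[0,0,0],0],[[0,0,0],[0,0,0],0],[[0,0,0],[0,0,0],0]]' && python3 -c "
from plant import *
print(close_job())"
```

```text
time: 10.3
tool_pos: [556.2, -199.7, -1.4]
tcp_rot: [-3.141, -0.002, -0.347]
contact_force: [-5.0, 2.1, 22.5]
grip_width: 0.3
finger_force: 10.3
the job is handed in; nothing more can be done
None
```

I pushed the lock slide to its end stop, then pressed the lever onto its rubber stop. At hand-in (10.3 s) it was held there at about 22 N with the grate open about 0.22 rad; the hand-in gave no verdict.

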